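# Hang the lopsided soap caddy on the rail under the ledge

### The arm

A 6-joint arm with a two-finger parallel gripper is mounted at the origin on a cart in front of the work surface, level with it; the furniture and walls round the work are solid. World frame = base frame: x ahead of the robot, y to its left, z up, the work surface at z = 0. Lengths are in m, angles in rad, forces in N, time in s.
With the tool pointing down it reaches from about 0.25 to 0.8 m from the base axis. Payload 8.5 kg.
Tool frame: the origin (TCP) lies between the finger pads; the fingertips stand env.tip_reach ahead of it and the grasp point (between the pads) lies 5 mm behind it (env.tip_reach is the distance from the TCP to the fingertips, in m); x points along the fingers, z is the direction in which the jaws open and shut, and the axes are right-handed (so a half turn about x gives the same grasp; the last joint's range is limited). The gripper opens to 85 mm and grips with 20 to 120 N. Pads are 22 mm wide; open, the fingers measure 114 mm over their backs; the gripper's body (76 mm by 85 mm) begins 54 mm behind the grasp point. The pads swing forward as they close: fully open they stand 13 mm farther back than shut.
Start: joints at [-1.3, 0.238, -0.013, 1.319, 0, 1.571], TCP at [0.14, -0.506, 0.245] pointing down, gripper open.
Joint ranges: [-2.66, 2.66], [-1.03, 1.9], [-1.14, 1.46], [-1.82, 2.27], [-1.45, 1.34], [-3.14, 3.14]. Speed limits (rad/s): [2.22, 2.22, 2.79, 3.14, 3.14, 3.14].

### API

Orientations are given as a 3x3 rotation matrix whose columns are the frame's x, y, z axes.
In Python, from rig import env, optics, sign_off gives the robot as it stands. The module is installed in compiled form; this text tells all that it offers.
- The arm moves only by the tool move_arm, never from a script. Its argument "steps" is a list of rows, each a list of 5 numbers: the gripper command: -1 is fully open, 1 is shut, values between are in proportion, then the shift along the tool's x, y, z in cm, then the turn about the tool's x in degrees. A call has 1 to 10 rows; each row shifts and turns the commanded pose from where the row before left it, along the tool's axes as they then stand; what a row does not reach is not made up. A row lasts 1/8 s, in which the tool goes at most 62.5 mm and 10.7 degrees, less where a joint would pass 70% of its speed; a pose out of reach is approached as far as the arm can. A call is refused whole if a number of a shift passes 6.25 or a number of a turn 10.7, either way. A call with a gripper value outside its range is refused whole. The fingers move at their own pace and stop on an object; "force" is the grip in N (left out, the last holds). Time passes only in rows, so rows that do not move let the fingers close. It gives the time, the measured TCP pose, the force and the opening at its end, in the units of the state.
- env.sense(): the state, without advancing time (a new reading comes with each control period).
- optics.grab_frame(name): name is "scene" or "top" or "wrist"; returns the picture (400x640x3 uint8, red, green, blue); there is no depth.
- optics.calibration(name): a dict with "fx", "fy", "cx", "cy" (pixels), "k1" (the pictures are not rectified: a ray, as slopes to the right and down, at radius r is drawn at 1 + k1 r^2 times it, then the intrinsics apply), "rvec" (rotation vector, rad) and "tvec" (3), from world to camera coordinates, as OpenCV has them; the wrist camera has in their place "hand_eye" (4x4, takes a point from camera to tool coordinates, whose origin is the TCP and whose axes are the tool frame's). Camera axes: x right, y down, z forward; pixel columns grow to the right and rows downward; lengths in m; the calibration is good to about 2 mm. A picture is of the moment at which its call begins: read the wrist's pose just before it. calibration takes no time and is no camera call.
- sign_off(): hands the job in, once; it reports no verdict.
The state is a dict: "time": time; "joint_positions": joint angles; "qvel": joint speeds; "joint_torque": joint torques, N m; "tool_pos": TCP position; "tool_rot": TCP orientation; "wrist_force": force on the tool from outside, world axes, zero at the start; "moment": the same for the moment, N m; "width": finger opening in m.
Only numpy, scipy, OpenCV 4.12 (cv2) and the standard library are available. Lean on these libraries where they do the work, as an engineer would, in place of code of your own. Each camera call takes 0.05 s, during which the arm holds its last target. There are 200 camera calls.

### The job

Hang the blue soap caddy, with the soap bar still lying in it, by its hook on the steel rail under the rack's ledge. Its weight is off-centre, so it will hang front-down: let the rail take the weight and ease it to its own slant as you let go, so that it hardly swings, and leave it hanging still. Leave the wax pot, the tape measure and the blue dosing cap where they are.

Things in the scene. Friction and masses are not known exactly. Their poses are not given: they have to be found in the camera images.
- caddy: Loose blue open tray, 130 x 118 (y) x 36 mm, floor and walls 4 mm, about 220 g (mass centre near x -41, z 24), x = -112 (front) to +18 mm (back). A grey stem slants forward from its back wall (z 45 to 78 mm), then rises straight (x -17 to -12) to a hook. Origin: on the tray's underside, plumb below the hook; x to the back, z up. With the soap it hangs turned about y, front edge 13 to 20 degrees down.
- caddy_hook (a point): Underside of the hook's crown, mid-slot, at x 0, y 0, z 170 mm in the caddy's frame, axes alike. The hook is 14 mm wide (y), its crown 6 mm thick; its slot opens down, 24 mm wide (x), 15 mm deep; the 5 mm thick lip is on the back (+x) side, its end at z 155. The rail must pass in under the lip from the +x side. Hung, this point lies about 6 mm above the rail's centre line.
- caddy_grip (a point): Centre of the black rubber grip on the stem, a block 28 (x) x 14 (y) x 46 (z) mm, to be pinched across y. It lies at x -26, y 0, z 102 mm in the caddy's frame; axes alike.
- soap_bar: Loose pale yellow soap bar, 80 (x) x 98 (y) x 30 mm, 90 to 180 g, lying flat in the tray, its middle 30 to 65 mm in front of the caddy's origin; it can slide in the tray. Origin: centre of its underside.
- rack: Fixed wooden rack 400 mm wide (y), front towards -x. Origin: on the worktop below the rail's middle. Legs 16 mm thick at y -180 and +180, x -10 to 45; feet 80 mm long, 14 mm high. Ledge board over the rail: z 315 to 331, x -15 (front edge) to +52 mm. A tool pointing straight down at the hung grip strikes the ledge: lean it back 25 to 45 degrees and come from the front. Open at front and back.
- rail_mid (a point): Middle of the steel rail's centre line, 250 mm above the worktop, 65 mm below the ledge. The rail is 12 mm thick and runs along y, free from -170 to +170 mm; x points to the back of the rack, z up. The caddy hangs with its x along this x.
- wax_pot: Bystander: round cream pot, 90 mm across, 32 mm high, loose. Origin: centre of its underside.
- tape_measure: Bystander: yellow tape measure, 64 x 56 x 53 mm, loose. Origin: centre of its underside.
- dosing_cap: Bystander: blue dosing cap, 65 mm across, 40 mm high, loose, standing under the rail. Origin: centre of its underside.
Mind the look-alikes: they are no part of the job. Several things have the shape of the caddy; the one meant has the colours described above.

How it is judged:
By the outcome, as a careful person would: the job done as asked, in the order asked, and still so for the second after the job is handed in, with the robot touching nothing.
It also fails if it takes over 61 s, if anything falls off the work surface, if the arm or the gripper's body presses on something with over 40 N, if the wrist force passes 120 N, or if a joint passes its speed limit or range.

## Working session

There is one attempt and no reset: what is moved stays moved. The work goes in short steps, Python scripts to look and compute and a tool call to move; the robot and the scene stay as the last step left them, time stands still between calls to the robot, and variables do not carry over. Pictures are saved under pics/ and viewed, about 8 in all and at most 12, crops included, and the job is handed in when it is done.

Besides the shell and the picture viewer there is one more tool, called after "Call:" as a command line: name --pt "numbers of a row" for each row, then --argument value for the rest. move_arm: Moves the arm, as the interface text tells. Its arguments: {"type":"object","properties":{"steps":{"type":"array","items":{"type":"array","items":{"type":"number"}}},"force":{"type":"number"}},"required":["steps"]}

```bash
mkdir -p pics
cat > h.py <<'E'
import numpy as np, cv2
from rig import env, optics
def snap(n,f):
    s=env.sense(); im=optics.grab_frame(n); cv2.imwrite(f'pics/{f}.png',im[:,:,::-1]); np.save(f'pics/{f}.npy',im); return im,s
def pose(n,s=None):
    c=optics.calibration(n)
    if n=='wrist':
        T=np.eye(4);T[:3,:3]=s['tool_rot'];T[:3,3]=s['tool_pos'];T=T@np.array(c['hand_eye'])
        return T[:3,:3],T[:3,3],c
    R=cv2.Rodrigues(np.array(c['rvec'],float))[0].T
    return R,-R@np.array(c['tvec'],float),c
def ray(n,uv,s=None):
    R,o,c=pose(n,s); K=np.array([[c['fx'],0,c['cx']],[0,c['fy'],c['cy']],[0,0,1.]])
    p=cv2.undistortPoints(np.array([[uv]],float),K,np.array([c['k1'],0,0,0.]))[0,0]
    d=R@np.array([p[0],p[1],1]); return o,d/np.linalg.norm(d)
def onz(n,uv,z,s=None):
    o,d=ray(n,uv,s); return o+d*(z-o[2])/d[2]
def two(a,b):
    (o,d),(p,e)=a,b; A=np.c_[d,-e]; t=np.linalg.lstsq(A,p-o,rcond=None)[0]
    P,Q=o+t[0]*d,p+t[1]*e; return (P+Q)/2,np.linalg.norm(P-Q)
def proj(n,P,s=None):
    R,o,c=pose(n,s); q=R.T@(np.array(P)-o); x,y=q[:2]/q[2]; k=1+c['k1']*(x*x+y*y)
    return np.array([c['cx']+c['fx']*x*k,c['cy']+c['fy']*y*k])
E
python3 - <<'E'
from h import *
a,s=snap('scene','s0'); b,_=snap('top','t0')
print(env.tip_reach,{k:np.round(v,3).tolist() for k,v in s.items()})
for n in('scene','top'):
    R,o,c=pose(n);print(n,o.round(3),R[:,2].round(3),c['fx'],c['k1'])
E
```

```text
0.014 {'time': 0.0, 'joint_positions': [-1.3, 0.239, -0.014, 1.319, 0.0, 1.571], 'qvel': [0.001, 0.002, -0.0, -0.0, 0.0, 0.001], 'joint_torque': [-0.003, -53.878, 34.643, 0.018, 0.0, 0.0], 'tool_pos': [0.14, -0.505, 0.245], 'tool_rot': [[-0.0, 0.964, 0.267], [0.001, 0.267, -0.964], [-1.0, 0.0, -0.001]], 'wrist_force': [0.893, -0.672, 0.615], 'moment': [0.019, -0.051, 0.021], 'width': 0.085}
scene [0.343 0.671 1.286] [ 0.108 -0.558 -0.823] 483.48686872445353 -0.047992835138230654
top [ 0.276 -0.074  1.309] [ 0.205  0.003 -0.979] 407.0758191764082 0.01206026989538429
```

View pics/s0.png

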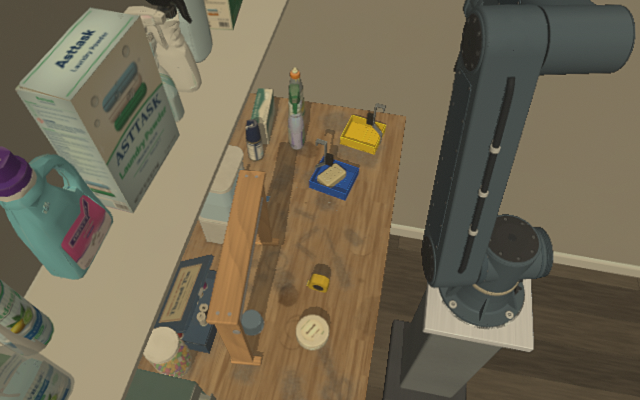

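View pics/t0.png

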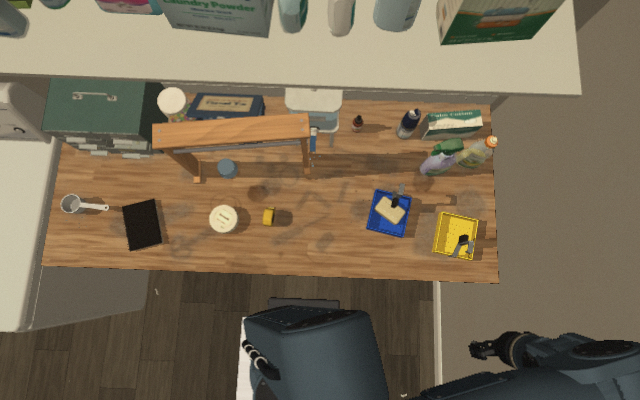

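Candidates shaped like the caddy are the blue tray (scene 334,178; top 390,212), with a pale soap bar in it, and the yellow tray (scene 362,133; top 456,236), which has none. The blue one fits the description. The rack is at top (233,130), the tape at (268,217), the pot at (223,219) and the cap at (227,168). I'll confirm with one crop.

Run:
```python
from h import *
a=cv2.imread('pics/s0.png');b=cv2.imread('pics/t0.png')
A=cv2.resize(a[120:210,295:395],None,fx=4,fy=4,interpolation=3)
B=cv2.resize(b[175:265,350:450],None,fx=4,fy=4,interpolation=3)
C=cv2.resize(b[105:195,150:350],None,fx=2.66,fy=2.66,interpolation=3)
D=np.zeros((240,800,3),'u1'); D[:,:532]=cv2.resize(C,(532,240))
cv2.imwrite('pics/c1.png',np.vstack([np.hstack([A,B]),D]))
for n in('scene','top'):
    im=np.load(f'pics/{n[0]}0.npy'); h=cv2.cvtColor(im,cv2.COLOR_RGB2HSV)
    m=cv2.inRange(h,(105,140,50),(128,255,255))
    k,l,st,ce=cv2.connectedComponentsWithStats(m)
    for i in range(1,k):
        if st[i,4]>150: print(n,st[i],ce[i].round(1))
```

```text
scene [310 160  49  40 684] [336.6 181.1]
top [367 189  45  48 900] [387.7 215.6]
```

View pics/c1.png

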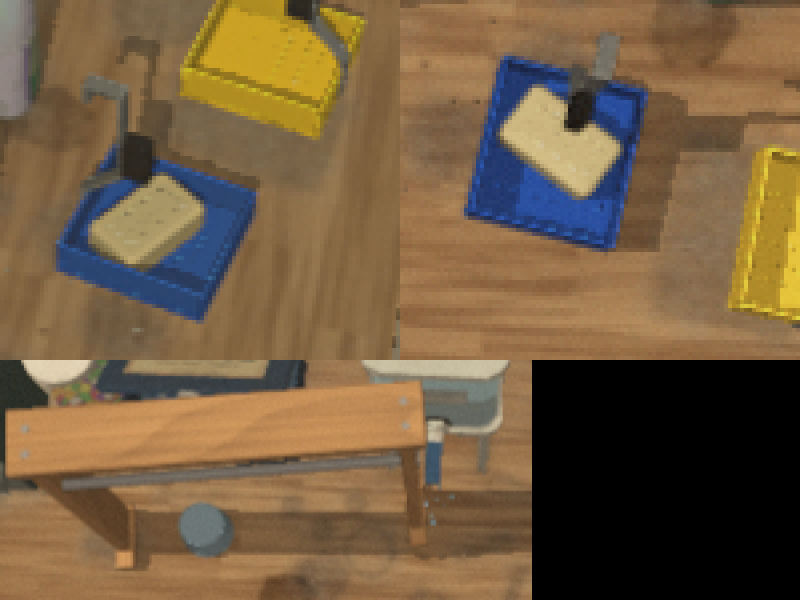

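The crop confirms it: the blue tray holds the pale yellow soap, with a grey hook and black grip, and its back faces up in the top view. The yellow one is empty. The ledge corners and the rail are visible.

Run:
```python
from h import *
t=lambda c,r:(350+(c-400)/4,175+r/4)
q=[onz('top',t(*p),.036) for p in((502,57),(647,93),(612,250),(468,213))]
for p in q:print(p.round(4))
d1=q[0]-q[3];d2=q[1]-q[2]
print('len',[np.linalg.norm(q[i]-q[(i+1)%4]).round(4) for i in range(4)])
yaw=[np.arctan2(d[1],d[0]) for d in(d1,d2)]+[np.arctan2(-(d[0]),d[1]) for d in(q[0]-q[1],q[3]-q[2])]
print('yaw',np.degrees(yaw).round(1)); y=np.mean(yaw)
c=np.mean(q,0); X=np.array([np.cos(y),np.sin(y),0]); O=c+X*.047; O[2]=0
print('O',O.round(4),'grip',(O-X*.026).round(4))
s=lambda c,r:(295+c/4,120+r/4)
G,e=two(ray('top',t(580,111)),ray('scene',s(139,157)));print('grip2',G.round(4),e.round(4))
# hook end / crown
H,e=two(ray('top',t(608,40)),ray('scene',s(92,84)));print('hook lip',H.round(4),e.round(4))
k=lambda c,r:(150+c/2.66,105+(r-360)/2.667)
l=[onz('top',k(*p),.331) for p in((5,410),(420,380),(425,443),(8,474))]
for p in l:print('ledge',p.round(4))
for p in((62,486),(400,462)):print('rail',onz('top',k(*p),.25).round(4))
Y=(l[0]-l[1]+l[3]-l[2]);yr=np.arctan2(-Y[0],Y[1]);print('rackyaw',np.degrees(yr))
X=np.array([np.cos(yr),np.sin(yr),0]);print('rail_mid',(np.mean(l,0)-X*.0185).round(4))
h=cv2.cvtColor(np.load('pics/t0.npy'),cv2.COLOR_RGB2HSV)
for n,uv,z in(('cap',(227,168),.04),('pot',(223,219),.032),('tape',(268,217),.05)):print(n,onz('top',uv,z).round(3))
```

```text
[ 0.5603 -0.244   0.036 ]
[ 0.5354 -0.3598  0.036 ]
[ 0.4093 -0.3315  0.036 ]
[ 0.4339 -0.2186  0.036 ]
len [np.float64(0.1184), np.float64(0.1293), np.float64(0.1155), np.float64(0.1289)]
yaw [-11.3 -12.6 -12.1 -12.3]
O [ 0.5307 -0.2983  0.    ] grip [ 0.5053 -0.2929  0.    ]
grip2 [ 0.5052 -0.2947  0.099 ] 0.003
hook lip [ 0.5448 -0.3021  0.1683] 0.0029
ledge [0.642 0.364 0.331]
ledge [ 0.6887 -0.0294  0.331 ]
ledge [ 0.6254 -0.037   0.331 ]
ledge [0.5788 0.3534 0.331 ]
rail [0.5935 0.3327 0.25  ]
rail [ 0.6329 -0.0092  0.25  ]
rackyaw 6.785987745919083
rail_mid [0.6154 0.1606 0.331 ]
cap [0.611 0.236 0.04 ]
pot [0.446 0.236 0.032]
tape [0.455 0.092 0.05 ]
```

Call:
move_arm --pt "0.43 0 0 0 -10.4" --pt "0.43 0 0 0 -10.4" --pt "0.43 0 0 0 -10.4" --pt "0.43 0 0 0 -10.4" --pt "0.43 0 0 0 -10.4" --pt "0.43 0 0 0 -10.3"

```text
time: 0.85
tool_pos: [0.1404, -0.5056, 0.2449]
tool_rot: [[-0.0, 0.205, 0.979], [0.001, 0.979, -0.205], [-1.0, 0.001, -0.0]]
wrist_force: [-0.6, -0.5, -0.0]
width: 0.0243
```

Call:
move_arm --pt "0.43 0 2.85 2.28 0" --pt "0.43 0 2.85 2.28 0" --pt "0.43 0 2.85 2.28 0" --pt "0.43 0 2.85 2.28 0" --pt "0.43 0 2.85 2.28 0" --pt "0.43 0 2.85 2.28 0" --pt "0.43 0 2.85 2.28 0" --pt "0.43 0 2.85 2.28 0" --pt "0.43 0 2.85 2.28 0" --pt "0.43 0 2.85 2.28 0"

```text
time: 2.1
tool_pos: [0.4241, -0.2744, 0.245]
tool_rot: [[-0.001, 0.211, 0.977], [0.0, 0.977, -0.211], [-1.0, 0.0, -0.001]]
wrist_force: [0.6, 0.2, -0.3]
width: 0.0246
```

Run:
```python
from h import *
im,s=snap('wrist','w1'); print(np.round(optics.calibration('wrist')['hand_eye'],3))
print(s['time'],s['tool_pos'].round(4) if hasattr(s['tool_pos'],'round') else s['tool_pos'],np.round(s['tool_rot'],3),s['width'],np.round(s['joint_positions'],2))
P=np.array([.5307,-.2983,0]);X=np.array([.9774,-.2113,0]);Y=np.array([.2113,.9774,0])
for a,b in((-.112,-.059),(-.112,.059),(.018,.059),(-.112,0)):
    print(a,b,proj('wrist',P+a*X+b*Y+[0,0,.036],s).round(0))
```

```text
[[ 0.001 -0.302  0.953 -0.129]
 [-0.001 -0.953 -0.302  0.078]
 [ 1.    -0.    -0.001  0.   ]
 [ 0.     0.     0.     1.   ]]
2.1 [ 0.4241 -0.2744  0.245 ] [[-0.001  0.211  0.977]
 [ 0.     0.977 -0.211]
 [-1.     0.    -0.001]] 0.024607565420181377 [-0.57  0.2  -0.06  1.31  0.    1.21]
-0.112 -0.059 [316. 224.]
-0.112 0.059 [315. 106.]
0.018 0.059 [456. 105.]
-0.112 0 [316. 168.]
```

View pics/w1.png

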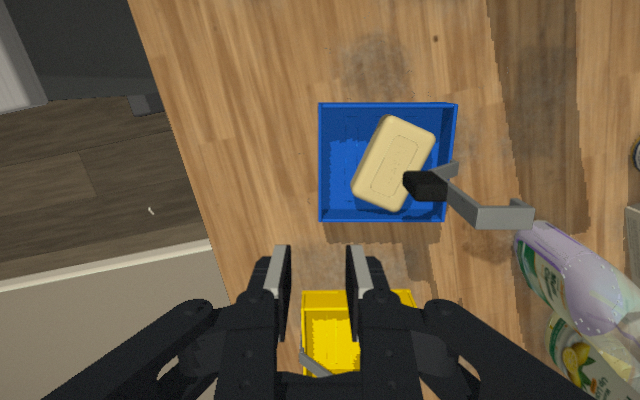

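The wrist view shows the blue tray at cols 319–457, rows 102–221, with its front wall at col 320, about 3 mm off the prediction in x and y. The soap is clear of the front wall, its nearest edge at col 351. The tool can only point straight down, so a grip on the stem would hit the ledge. I'll pinch the front wall instead, jaws along the caddy's x. Opening the jaws later will then ease the caddy down.

Call:
move_arm --pt "0.43 3 0.2 0.2 0" --pt "0.43 4 0 0 0" --pt "0.43 4 0 0 0" --pt "0.43 4 0 0 0" --pt "0.43 3 0 0 0" --pt "0.43 2 0 0 0" --pt "0.43 1 0 0 0" --pt "0.43 1 0 0 0" --pt "0.43 0 0 0 0"

```text
time: 3.28
tool_pos: [0.4257, -0.2737, 0.0251]
tool_rot: [[-0.0, 0.211, 0.977], [0.0, 0.977, -0.211], [-1.0, 0.0, -0.001]]
wrist_force: [0.5, 0.4, 0.5]
width: 0.0246
```

Call:
move_arm --force 60 --pt "0.6 0 0 0 0" --pt "0.75 0 0 0 0" --pt "0.85 0 0 0 0" --pt "0.92 0 0 0 0" --pt "1 0 0 0 0" --pt "1 0 0 0 0" --pt "1 0 0 0 0" --pt "1 0 0 0 0"

```text
time: 4.28
tool_pos: [0.4259, -0.2739, 0.0257]
tool_rot: [[0.0, 0.211, 0.977], [-0.0, 0.977, -0.211], [-1.0, -0.0, 0.0]]
wrist_force: [-1.1, 0.8, 6.2]
width: 0.003
```

Call:
move_arm --force 90 --pt "1 0 0 0 0" --pt "1 0 0 0 0" --pt "1 -0.3 0 0 0" --pt "1 -0.5 0 0 0" --pt "1 -0.8 0 0 0" --pt "1 -0.8 0 0 0" --pt "1 -0.8 0 0 0" --pt "1 -0.8 0 0 0" --pt "1 -0.5 0 0 0" --pt "1 0 0 0 0"

```text
time: 5.52
tool_pos: [0.426, -0.274, 0.0707]
tool_rot: [[0.001, 0.211, 0.977], [-0.0, 0.977, -0.211], [-1.0, -0.0, 0.001]]
wrist_force: [0.5, -0.2, -2.6]
width: 0.0022
```

Run:
```python
from h import *
im,s=snap('wrist','w2'); b,_=snap('scene','s2')
print(np.round(s['wrist_force'],2),np.round(s['moment'],3))
A=cv2.resize(b[115:215,285:405],(480,400),interpolation=3)
cv2.imwrite('pics/c2.png',np.hstack([A,im[0:400,240:560]])[:,:,::-1] if 0 else np.hstack([A,im[:,240:560]])[:,:,::-1])
```

```text
[ 0.47 -0.18 -2.63] [ 0.092  0.25  -0.001]
```

View pics/c2.png

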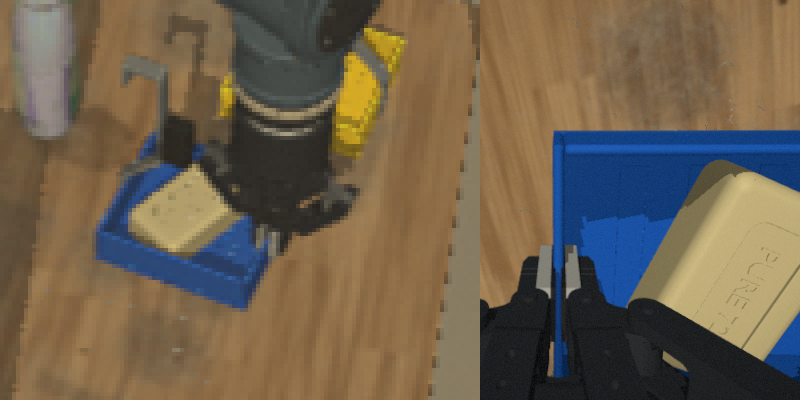

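Caddy held and lifted level (Fz −2.6 N, moment 0.25 Nm, soap in place). I'll lift it higher and carry it across.

Call:
move_arm --pt "1 -0.5 0 0 0" --pt "1 -1 0 0 0" --pt "1 -1.3 0.3 0 0" --pt "1 -1.5 0.6 0 0" --pt "1 -1.5 1 -0.2 0" --pt "1 -1 1.4 -0.3 0" --pt "1 -0.5 1.8 -0.4 0" --pt "1 0 2 -0.4 0" --pt "1 0 2 -0.4 0" --pt "1 0 2 -0.4 0"

```text
time: 6.88
tool_pos: [0.4282, -0.1591, 0.1432]
tool_rot: [[-0.001, 0.211, 0.978], [0.001, 0.978, -0.211], [-1.0, 0.0, -0.001]]
wrist_force: [-0.1, 0.1, -4.1]
width: 0.0025
```

Call:
move_arm --pt "1 0 2.2 -0.5 0" --pt "1 0 2.2 -0.5 0" --pt "1 0 2.2 -0.5 0" --pt "1 0 2.2 -0.5 0" --pt "1 0 2.2 -0.5 0" --pt "1 0 2.2 -0.5 0" --pt "1 0 2.2 -0.5 0" --pt "1 0 2.2 -0.5 0" --pt "1 0 2.2 -0.5 0" --pt "1 0 2 -0.4 0"

```text
time: 8.12
tool_pos: [0.4258, 0.0641, 0.1432]
tool_rot: [[-0.001, 0.21, 0.978], [0.0, 0.978, -0.21], [-1.0, 0.0, -0.001]]
wrist_force: [0.2, 0.1, -2.0]
width: 0.0021
```

Call:
move_arm --pt "1 0 1.6 -0.3 -0.5" --pt "1 0 1.2 -0.2 -1.5" --pt "1 0 0.5 0 -2.5" --pt "1 0 0.1 0 -3" --pt "1 0 0 0 -3" --pt "1 0 0 0 -3" --pt "1 0 0 0 -2.5" --pt "1 0 0 0 -2" --pt "1 0 0 0 -1" --pt "1 0 0 0 0"

```text
time: 9.38
tool_pos: [0.4288, 0.0968, 0.1433]
tool_rot: [[-0.0, -0.119, 0.993], [0.0, 0.993, 0.119], [-1.0, 0.0, -0.0]]
wrist_force: [-0.9, 0.2, -3.4]
width: 0.0022
```

Run:
```python
from h import *
b,_=snap('scene','s3'); t,s=snap('top','t3'); w,s=snap('wrist','w3')
print(np.round(s['tool_pos'],4),np.round(s['tool_rot'],3)[:,2],np.round(s['joint_positions'],2))
A=cv2.resize(b[190:390,200:360],(480,600),interpolation=3)
B=cv2.resize(t[95:235,220:300],(320,560),interpolation=3)
D=np.zeros((600,800,3),'u1');D[:,:480]=A;D[:560,480:]=B
cv2.imwrite('pics/c3.png',D[:,:,::-1])
```

```text
[0.4287 0.0968 0.1433] [ 0.993  0.118 -0.   ] [ 0.22  0.16 -0.39  1.02  0.    1.67]
```

View pics/c3.png

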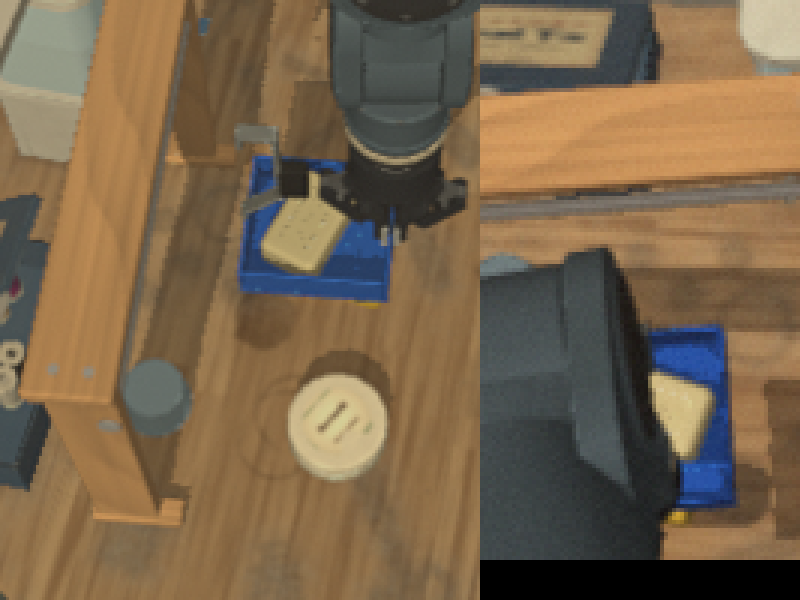

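View pics/w3.png

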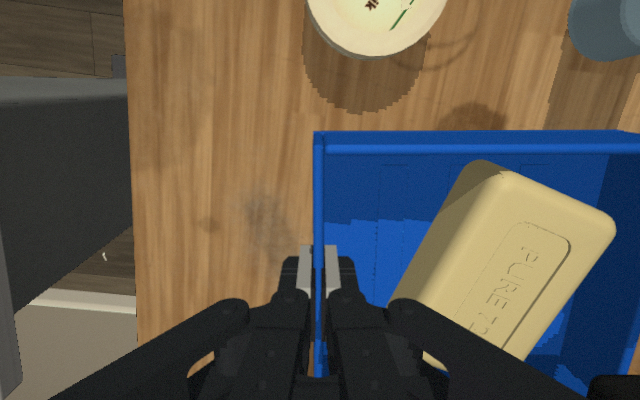

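The scene crop shows the hook at (235–280,130) and the rail as a grey line to its left. The wrist view shows the tray level, with its front-left rim corner at (317,132). Next I'll check these against predictions.

Run:
```python
from h import *
s=env.sense(); T=np.array(s['tool_pos']); X=np.array([.993,.118,0]);Y=np.array([-.118,.993,0]);Z=np.array([0,0,1.])
O=T+.110*X+.003*Y; O[2]=.1176
f=lambda a,b,c:O+a*X+b*Y+c*Z
for n,p in(('frontL',(-.112,.059,.036)),('backL',(.018,.059,.036))):print(n,proj('wrist',f(*p),s).round(0))
sc=lambda P:((proj('scene',P)-[200,190])*3).round(0)
for n,p in(('liptopL',(.017,.007,.176)),('liptopR',(.017,-.007,.176)),('crownfrontL',(-.017,.007,.176)),('lipend',(.017,.007,.155)),('fLrim',(-.112,.059,.036)),('bLrim',(.018,.059,.036)),('fLbot',(-.112,.059,0)),('grip top',(-.026,0,.125))):print(n,sc(f(*p)))
R=np.array([.6145,.161,.25])
for y in(-.15,-.05,.05,.15):print('rail scene',y,sc(R+y*Y-.006*X),sc(R+y*Y), 'ledge front top',sc(R+y*Y-.015*X+.081*Z),'top',((proj('top',R+y*Y)-[220,95])*4).round(0))
```

```text
frontL [311. 134.]
backL [711. 132.]
liptopL [233. 140.]
liptopR [235. 125.]
crownfrontL [276. 143.]
lipend [235. 153.]
fLrim [387. 288.]
bLrim [235. 276.]
fLbot [387. 305.]
grip top [290. 168.]
rail scene -0.15 [187.  42.] [180.  42.] ledge front top [188. -13.] top [290. 193.]
rail scene -0.05 [168. 142.] [161. 142.] ledge front top [169.  90.] top [143. 204.]
rail scene 0.05 [149. 252.] [141. 251.] ledge front top [148. 204.] top [ -4. 215.]
rail scene 0.15 [127. 372.] [119. 372.] ledge front top [125. 331.] top [-152.  226.]
```

Run:
```python
from h import *
a=cv2.imread('pics/s3.png')
cv2.imwrite('pics/c4.png',cv2.resize(a[215:305,215:315],(800,720),interpolation=3)[:600])
```

```text
(no output)
```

View pics/c4.png

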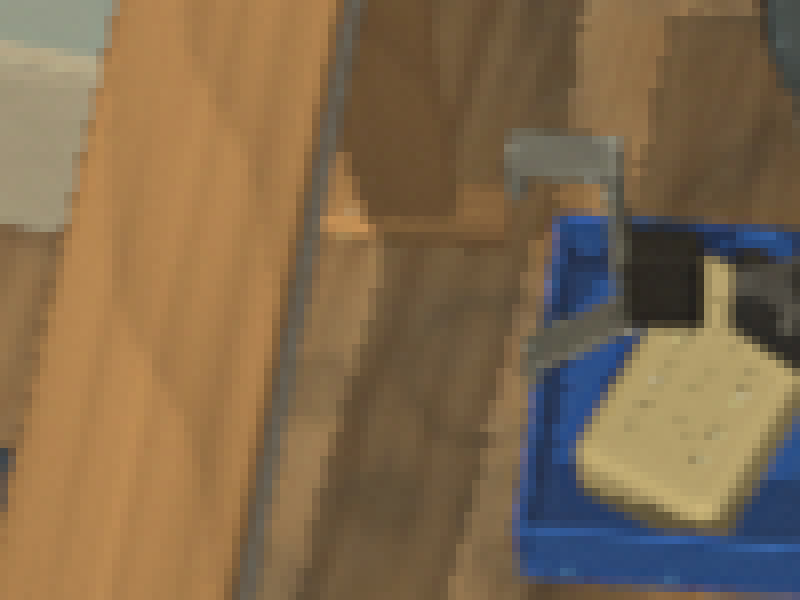

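Hook and rail agree with the predictions to 1–3 mm, so the gap along tool z is about 8.3 cm. The lip clears the rail by about 16 mm and the crown clears the ledge by about 21 mm. Inserting now.

Call:
move_arm --pt "1 0 0 0.4 0" --pt "1 0 0 0.9 0" --pt "1 0 0 1.2 0" --pt "1 0 0 1.3 0" --pt "1 0 0 1.3 0" --pt "1 0 0 1.2 0" --pt "1 0 0 1 0" --pt "1 0 0 0.7 0" --pt "1 0 0 0.3 0" --pt "1 0 0 0 0"

```text
time: 10.78
tool_pos: [0.5111, 0.1067, 0.1433]
tool_rot: [[-0.0, -0.119, 0.993], [0.0, 0.993, 0.119], [-1.0, 0.0, -0.0]]
wrist_force: [-0.4, -1.0, -2.3]
width: 0.0021
```

Run:
```python
from h import *
b,s=snap('scene','s4'); print(np.round(s['tool_pos'],4),np.round(s['wrist_force'],2),np.round(s['moment'],3))
cv2.imwrite('pics/c5.png',cv2.resize(b[205:295,205:305],(660,594),interpolation=3)[:,:,::-1])
```

```text
[0.5111 0.1067 0.1433] [-0.42 -1.03 -2.28] [0.002 0.185 0.073]
```

View pics/c5.png

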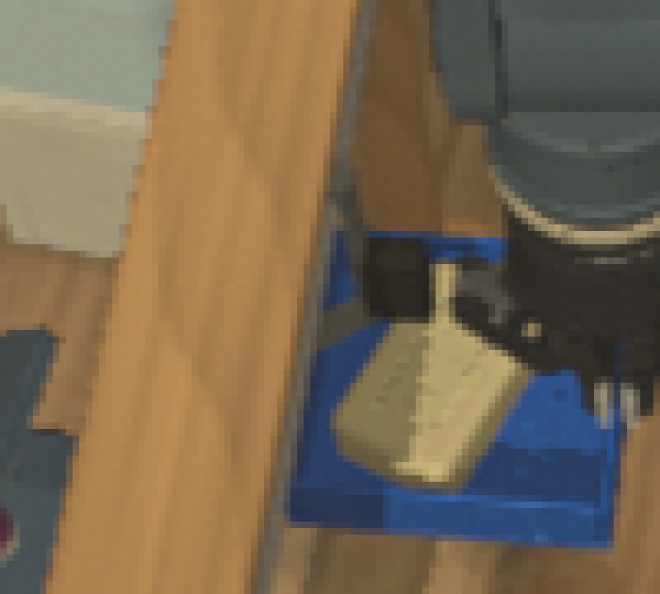

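The hook is under the ledge, the stem is just in front of the rail and there is no contact force. Lowering onto the rail.

Call:
move_arm --pt "1 0.3 0 0 0" --pt "1 0.5 0 0 0" --pt "1 0.6 0 0 0" --pt "1 0.6 0 0 0" --pt "1 0.4 0 0 0" --pt "1 0.2 0 0 0" --pt "1 0.1 0 0 0" --pt "1 0 0 0 0"

```text
time: 11.82
tool_pos: [0.5112, 0.1067, 0.1164]
tool_rot: [[0.0, -0.119, 0.993], [0.0, 0.993, 0.119], [-1.0, 0.0, 0.0]]
wrist_force: [-0.0, 0.2, -3.0]
width: 0.0023
```

Call:
move_arm --pt "1 0.1 0 0 0" --pt "1 0.1 0 0 0" --pt "1 0 0 0 0"

```text
time: 12.2
tool_pos: [0.5111, 0.1067, 0.1143]
tool_rot: [[-0.0, -0.119, 0.993], [0.0, 0.993, 0.119], [-1.0, 0.0, -0.0]]
wrist_force: [1.2, -0.6, -3.3]
width: 0.0023
```

Call:
move_arm --pt "1 0.1 0 0 0" --pt "1 0.1 0 0 0" --pt "1 0 0 0 0"

```text
time: 12.58
tool_pos: [0.5114, 0.1068, 0.1124]
tool_rot: [[0.0, -0.119, 0.993], [0.0, 0.993, 0.119], [-1.0, 0.0, 0.0]]
wrist_force: [0.3, 0.6, -2.4]
width: 0.0022
```

Call:
move_arm --pt "1 0.1 0 0 0" --pt "1 0.1 0 0 0" --pt "1 0 0 0 0" --pt "1 0 0 0 0"

```text
time: 13.08
tool_pos: [0.5125, 0.107, 0.1112]
tool_rot: [[0.003, -0.119, 0.993], [0.001, 0.993, 0.119], [-1.0, 0.0, 0.003]]
wrist_force: [5.7, 0.0, 5.8]
width: 0.0023
```

Run:
```python
from h import *
s=env.sense();print(np.round(s['tool_pos'],4),np.round(s['wrist_force'],2),np.round(s['moment'],3))
```

```text
[0.5125 0.107  0.1112] [5.65 0.   5.81] [ 0.086 -0.98   0.016]
```

Call:
move_arm --pt "1 0.1 0 0 0" --pt "1 0.1 0 0 0" --pt "1 0 0 0 0" --pt "1 0 0 0 0"

```text
time: 13.58
tool_pos: [0.5139, 0.1072, 0.1101]
tool_rot: [[0.006, -0.119, 0.993], [0.001, 0.993, 0.119], [-1.0, 0.0, 0.006]]
wrist_force: [6.7, 0.1, 10.4]
width: 0.002
```

Run:
```python
from h import *
s=env.sense();print(np.round(s['tool_pos'],4),np.round(s['wrist_force'],2),np.round(s['moment'],3))
```

```text
[0.5139 0.1072 0.1101] [ 6.69  0.05 10.45] [ 0.18  -1.525  0.033]
```

The rail has taken the weight (Fz turned upward). I'll back off the excess, soften the grip, then open slowly so the inner pad lets the tray down to its slant.

Call:
move_arm --force 20 --pt "1 -0.1 0 0 0" --pt "1 -0.1 0 0 0" --pt "1 0 0 0 0" --pt "0.98 0 0 0 0" --pt "0.96 0 0 0 0" --pt "0.95 0 0 0 0" --pt "0.94 0 0 0 0" --pt "0.93 0 0 0 0" --pt "0.92 0 0 0 0" --pt "0.91 0 0 0 0"

```text
time: 14.82
tool_pos: [0.5124, 0.1069, 0.1111]
tool_rot: [[0.003, -0.119, 0.993], [0.001, 0.993, 0.119], [-1.0, 0.0, 0.003]]
wrist_force: [4.8, 0.0, 6.0]
width: 0.0039
```

Call:
move_arm --pt "0.9 0 0 0 0" --pt "0.89 0 0 0 0" --pt "0.88 0 0 0 0" --pt "0.87 0 0 0 0" --pt "0.85 0 0 0 0" --pt "0.83 0 0 0 0" --pt "0.81 0 0 0 0" --pt "0.79 0 0 0 0" --pt "0.77 0 0 0 0" --pt "0.75 0 0 0 0"

```text
time: 16.08
tool_pos: [0.5112, 0.1067, 0.1103]
tool_rot: [[-0.0, -0.119, 0.993], [0.0, 0.993, 0.119], [-1.0, 0.0, 0.0]]
wrist_force: [-0.3, 0.0, -0.4]
width: 0.0107
```

Run:
```python
from h import *
w,s=snap('wrist','w6'); b,_=snap('scene','s6'); print(s['time'],np.round(s['tool_pos'],4),np.round(s['wrist_force'],2),np.round(s['moment'],3))
cv2.imwrite('pics/c6.png',np.vstack([np.hstack([w[60:360,180:640],cv2.resize(b[215:290,230:315],(340,300),interpolation=3)])])[:,:,::-1])
```

```text
16.075 [0.5112 0.1067 0.1103] [-0.31  0.03 -0.38] [ 0.034 -0.115 -0.028]
```

View pics/c6.png

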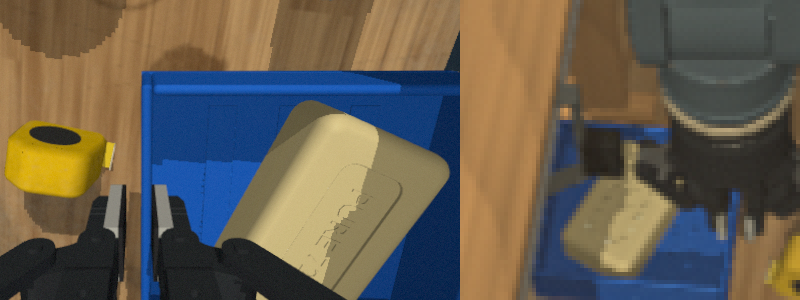

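The front wall now rests against the inner pad and the jaws are letting it down. Continuing slowly.

Call:
move_arm --pt "0.73 0 0 0.05 0" --pt "0.71 0 0 0.05 0" --pt "0.69 0 0 0.05 0" --pt "0.67 0 0 0.05 0" --pt "0.65 0 0 0.05 0" --pt "0.63 0 0 0.05 0" --pt "0.61 0 0 0.05 0" --pt "0.59 0 0 0.05 0" --pt "0.57 0 0 0.05 0" --pt "0.55 0 0 0.05 0"

```text
time: 17.42
tool_pos: [0.5162, 0.1073, 0.1103]
tool_rot: [[-0.0, -0.119, 0.993], [0.0, 0.993, 0.119], [-1.0, 0.0, -0.0]]
wrist_force: [0.1, 0.2, 0.0]
width: 0.0191
```

Call:
move_arm --pt "0.53 0 0 0.05 0" --pt "0.51 0 0 0.05 0" --pt "0.49 0 0 0.05 0" --pt "0.47 0 0 0.05 0" --pt "0.45 0 0 0.05 0" --pt "0.43 0 0 0.05 0" --pt "0.41 0 0 0.05 0" --pt "0.39 0 0 0.05 0" --pt "0.37 0 0 0.05 0" --pt "0.35 0 0 0.05 0"

```text
time: 18.68
tool_pos: [0.5211, 0.1079, 0.1103]
tool_rot: [[-0.0, -0.119, 0.993], [0.0, 0.993, 0.119], [-1.0, 0.0, -0.0]]
wrist_force: [1.1, -0.5, -0.1]
width: 0.0277
```

Run:
```python
from h import *
w,s=snap('wrist','w7'); b,_=snap('scene','s7'); print(s['time'],np.round(s['tool_pos'],4),np.round(s['wrist_force'],2),np.round(s['moment'],3),s['width'])
cv2.imwrite('pics/c7.png',np.hstack([w[60:360,180:640],cv2.resize(b[215:290,230:315],(340,300),interpolation=3)])[:,:,::-1])
for f in('w3','w6','w7'):
    m=cv2.inRange(cv2.cvtColor(np.load(f'pics/{f}.npy'),cv2.COLOR_RGB2HSV),(105,140,40),(128,255,255)); m=cv2.morphologyEx(m,cv2.MORPH_OPEN,np.ones((3,3)))
    c=max(cv2.findContours(m,0,2)[0],key=cv2.contourArea)[:,0]; print(f,'front-left corner',c[np.argmin(c.sum(1))],'minx',c[:,0].min())
```

```text
18.675 [0.5211 0.1079 0.1103] [ 1.15 -0.53 -0.12] [-0.045 -0.051 -0.013] 0.02770373146965695
w3 front-left corner [314 132] minx 313
w6 front-left corner [322 132] minx 321
w7 front-left corner [347 127] minx 337
```

Call:
move_arm --pt "0.33 0 0 0.04 0" --pt "0.31 0 0 0.04 0" --pt "0.29 0 0 0.04 0" --pt "0.27 0 0 0.04 0" --pt "0.25 0 0 0.04 0" --pt "0.23 0 0 0.04 0" --pt "0.21 0 0 0.04 0" --pt "0.19 0 0 0.04 0" --pt "0.17 0 0 0.04 0" --pt "0.15 0 0 0.04 0"

```text
time: 20.02
tool_pos: [0.5251, 0.1084, 0.1103]
tool_rot: [[0.0, -0.119, 0.993], [0.0, 0.993, 0.119], [-1.0, 0.0, 0.0]]
wrist_force: [1.3, 0.5, -1.3]
width: 0.036
```

```bash
cat > chk.py <<'E'
from h import *
import sys
f=sys.argv[1]; w,s=snap('wrist',f); print(round(s['time'],2),np.round(s['tool_pos'],4),np.round(s['wrist_force'],2),round(s['width'],4))
m=cv2.inRange(cv2.cvtColor(w,cv2.COLOR_RGB2HSV),(105,140,40),(128,255,255)); m=cv2.morphologyEx(m,cv2.MORPH_OPEN,np.ones((3,3)))
c=max(cv2.findContours(m,0,2)[0],key=cv2.contourArea)[:,0]; print('corner',c[np.argmin(c.sum(1))],'minx',c[:,0].min())
E
python3 chk.py w8
```

```text
20.02 [0.5251 0.1084 0.1103] [ 1.28  0.48 -1.3 ] 0.036
corner [360 126] minx 347
```

Call:
move_arm --pt "0.135 0 0 0.03 0" --pt "0.12 0 0 0.03 0" --pt "0.105 0 0 0.03 0" --pt "0.09 0 0 0.03 0" --pt "0.075 0 0 0.03 0" --pt "0.06 0 0 0.03 0" --pt "0.045 0 0 0.03 0" --pt "0.03 0 0 0.03 0" --pt "0.015 0 0 0.03 0" --pt "0 0 0 0.03 0"

```text
time: 21.32
tool_pos: [0.5281, 0.1088, 0.1103]
tool_rot: [[0.0, -0.119, 0.993], [0.0, 0.993, 0.119], [-1.0, 0.0, 0.0]]
wrist_force: [-0.3, 0.7, 0.7]
width: 0.0425
```

```bash
python3 chk.py w9
python3 - <<'E'
from h import *
w=np.load('pics/w9.npy'); b,_=snap('scene','s9')
cv2.imwrite('pics/c9.png',np.hstack([w[60:360,180:640],cv2.resize(b[215:290,230:315],(340,300),interpolation=3)])[:,:,::-1])
E
```

```text
21.32 [0.5281 0.1088 0.1103] [-0.3   0.75  0.69] 0.0425
corner [370 126] minx 354
```

View pics/c9.png

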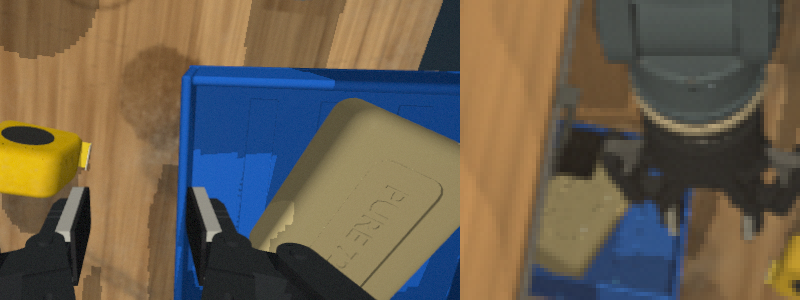

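The front wall still rests on the inner pad, the slant is about 13–14° and the soap has not moved. I'll continue by opening only, to keep the gripper clear of the stem.

Call:
move_arm --pt "-0.02 0 0 0 0" --pt "-0.04 0 0 0 0" --pt "-0.06 0 0 0 0" --pt "-0.08 0 0 0 0" --pt "-0.1 0 0 0 0" --pt "-0.12 0 0 0 0" --pt "-0.14 0 0 0 0" --pt "-0.16 0 0 0 0" --pt "-0.18 0 0 0 0" --pt "-0.2 0 0 0 0"

```text
time: 22.68
tool_pos: [0.5281, 0.1087, 0.1103]
tool_rot: [[0.0, -0.119, 0.993], [0.0, 0.993, 0.119], [-1.0, 0.0, 0.0]]
wrist_force: [-0.0, -0.4, -1.1]
width: 0.0517
```

```bash
python3 chk.py wa
```

```text
22.68 [0.5281 0.1087 0.1103] [-0.05 -0.38 -1.06] 0.0517
corner [379 126] minx 361
```

Call:
move_arm --pt "-0.22 0 0 0 0" --pt "-0.24 0 0 0 0" --pt "-0.26 0 0 0 0" --pt "-0.28 0 0 0 0" --pt "-0.3 0 0 0 0" --pt "-0.32 0 0 0 0" --pt "-0.34 0 0 0 0" --pt "-0.36 0 0 0 0" --pt "-0.38 0 0 0 0" --pt "-0.4 0 0 0 0"

```text
time: 23.98
tool_pos: [0.528, 0.1087, 0.1103]
tool_rot: [[-0.0, -0.119, 0.993], [0.0, 0.993, 0.119], [-1.0, 0.0, -0.0]]
wrist_force: [-1.3, -0.7, -0.4]
width: 0.0597
```

```bash
python3 chk.py wb
```

```text
23.98 [0.528  0.1087 0.1103] [-1.32 -0.74 -0.36] 0.0597
corner [387 127] minx 369
```

Call:
move_arm --pt "-0.42 0 0 0 0" --pt "-0.44 0 0 0 0" --pt "-0.46 0 0 0 0" --pt "-0.48 0 0 0 0" --pt "-0.5 0 0 0 0" --pt "-0.52 0 0 0 0" --pt "-0.54 0 0 0 0" --pt "-0.56 0 0 0 0" --pt "-0.58 0 0 0 0" --pt "-0.6 0 0 0 0"

```text
time: 25.28
tool_pos: [0.5281, 0.1088, 0.1104]
tool_rot: [[0.0, -0.119, 0.993], [0.0, 0.993, 0.119], [-1.0, 0.0, 0.0]]
wrist_force: [-1.4, 0.3, 0.1]
width: 0.0685
```

```bash
python3 chk.py wc
```

```text
25.27 [0.5281 0.1088 0.1104] [-1.43  0.28  0.12] 0.0685
corner [393 126] minx 373
```

Call:
move_arm --pt "-0.62 0 0 0 0" --pt "-0.64 0 0 0 0" --pt "-0.66 0 0 0 0" --pt "-0.68 0 0 0 0" --pt "-0.7 0 0 0 0" --pt "-0.71 0 0 0 0" --pt "-0.72 0 0 0 0" --pt "-0.72 0 0 0 0"

```text
time: 26.32
tool_pos: [0.528, 0.1087, 0.1103]
tool_rot: [[-0.0, -0.119, 0.993], [0.0, 0.993, 0.119], [-1.0, 0.0, -0.0]]
wrist_force: [-0.2, -0.0, -0.1]
width: 0.0734
```

```bash
python3 chk.py wd; python3 chk.py we
```

```text
26.32 [0.528  0.1087 0.1103] [-0.23 -0.01 -0.11] 0.0734
corner [392 126] minx 372
26.38 [0.5281 0.1087 0.1103] [-0.08  0.13 -0.34] 0.0735
corner [392 126] minx 372
```

The rim stopped following (corner 393→392, steady), so the caddy hangs free. I'll lift the fingertips clear of the rim, then back off.

Call:
move_arm --pt "-0.72 -0.1 0 0 0" --pt "-0.72 -0.2 0 0 0" --pt "-0.72 -0.3 0 0 0" --pt "-0.72 -0.4 0 0 0" --pt "-0.72 -0.4 0 0 0" --pt "-0.72 -0.4 0 0 0" --pt "-0.72 -0.2 0 0 0" --pt "-0.72 0 0 0 0"

```text
time: 27.42
tool_pos: [0.5282, 0.1088, 0.1305]
tool_rot: [[0.0, -0.119, 0.993], [0.0, 0.993, 0.119], [-1.0, 0.0, 0.0]]
wrist_force: [0.7, 0.8, 0.4]
width: 0.0734
```

```bash
python3 chk.py wf; sleep 0; python3 chk.py wg
```

```text
27.43 [0.5282 0.1088 0.1305] [0.71 0.79 0.37] 0.0734
corner [382 122] minx 365
27.48 [0.5282 0.1088 0.1304] [-0.66 -0.3   0.23] 0.0735
corner [375 128] minx 365
```

Call:
move_arm --pt "-0.72 0 0 -0.3 0" --pt "-0.72 0 0 -0.5 0" --pt "-0.72 0 0 -0.8 0" --pt "-0.72 0 0 -1 0" --pt "-0.72 -0.5 0 -1.2 0" --pt "-0.72 -1 0 -1.5 0" --pt "-0.72 -1 0 -2 0" --pt "-0.72 -1 0 -2 0" --pt "-0.72 0 0 -2 0" --pt "-0.72 0 0 -2 0"

```text
time: 28.78
tool_pos: [0.3949, 0.0928, 0.1662]
tool_rot: [[0.001, -0.119, 0.993], [0.0, 0.993, 0.119], [-1.0, 0.0, 0.001]]
wrist_force: [0.2, 0.1, 0.6]
width: 0.0734
```

Call:
move_arm --pt "-0.72 0 -3 -1 0" --pt "-0.72 0 -3 -1 0" --pt "-0.72 0 -3 -1 0" --pt "-0.72 0 -3 -1 0" --pt "-0.72 0 -2 0 0" --pt "-0.72 0 0 0 0" --pt "-0.72 0 0 0 0" --pt "-0.72 0 0 0 0"

```text
time: 29.78
tool_pos: [0.3728, -0.0502, 0.1655]
tool_rot: [[0.0, -0.12, 0.993], [0.0, 0.993, 0.12], [-1.0, 0.0, 0.0]]
wrist_force: [-0.1, -0.4, -0.3]
width: 0.0735
```

Run:
```python
from h import *
b,s=snap('scene','sA'); t,_=snap('top','tA')
for i in range(10): l,_=snap('scene','sB')
print(s['time'],np.round(s['tool_pos'],3)); 
m=lambda im:cv2.connectedComponentsWithStats(cv2.inRange(cv2.cvtColor(im[200:310,200:330].copy(),cv2.COLOR_RGB2HSV),(105,140,40),(128,255,255)))
for im in(b,l):
    k,_,st,ce=m(im);i=1+np.argmax(st[1:,4]);print(st[i],ce[i].round(2))
z=np.load('pics/s0.npy'); d=cv2.absdiff(z,l).max(2)
for n,(x,y) in dict(pot=(312,332),tape=(319,282),cap=(250,320)).items(): print(n,'diff',d[y-14:y+14,x-14:x+14].mean().round(1))
D=np.zeros((600,800,3),'u1');D[:,:480]=cv2.resize(l[190:390,200:360],(480,600),interpolation=3);D[:480,480:]=cv2.resize(t[110:230,220:300],(320,480),interpolation=3)
cv2.imwrite('pics/cA.png',D[:,:,::-1])
```

```text
29.775 [ 0.373 -0.05   0.165]
[ 57  49  31  45 669] [76.03 73.18]
[ 57  49  31  45 672] [76.24 73.1 ]
pot diff 4.1
tape diff 2.9
cap diff 2.5
```

View pics/cA.png

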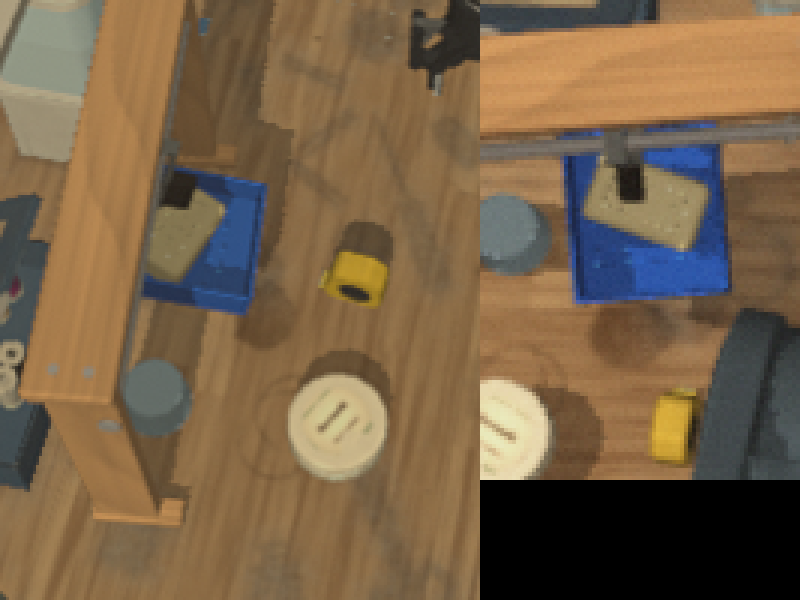

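The caddy hangs still on the rail with the soap in it, the pot, tape and cap have not moved, and the arm is clear.

```bash
python3 -c "
from rig import sign_off
print(sign_off())"
```

```text
the job is handed in; nothing more can be done
None
```

The blue caddy is hanging by its hook on the steel rail, with the soap bar still lying in it, and I have handed the job in. The robot's clock read about 30 s of the 61 s allowed.

- **Grip:** The moves allow no tilt of the tool, and a straight-down grip on the rubber block would have hit the ledge. I pinched the tray's front wall instead.
- **Hanging:** I passed the hook over the rail and lowered until the rail took the weight. I pressed slightly past first contact, to about 10 N at the wrist, then backed off. I opened the jaws slowly so the front wall rode on the inner finger down to its own slant, then lifted the fingers out and backed away.

**Last checks:**
- **Stillness:** The tray's image centre moved only about 0.2 px over about half a second.
- **Bystanders:** The picture regions around the pot, tape measure and dosing cap matched the first images to within noise.
- **Robot:** It was clear of everything, and wrist force was at noise level.
- **Slant:** I did not measure the final angle. The finger's travel suggests 18 to 19 degrees.
- **Disagreements:** The scene and top views differed by about 4 mm on the rail's position, within the hook's slack. Gripper width read 2–3 mm on the 4 mm wall.

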